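# Hold the label printer's roll guides open for a new roll

## Task

Open the label printer so that I can drop in a new roll: raise its stiff lid (blue tab at the front) to about 75 degrees, a little short of upright, and let go so that it stands there by itself. Then pull the spring-loaded roll guides apart (each has a blue tab on top; take either, the other follows) until their white pointers lie on the red lines, and finish still holding them there, since they spring shut if released. Leave the spare roll, the pen cup and the vase behind the printer where they stand.

Things in the scene. Friction and masses are not known exactly. Their poses are not given: they have to be found in the camera images.
- printer: white label printer, fixed, 200 mm deep (x) by 180 wide (y); origin: centre of its underside; its -x is its front (towards the robot, turned up to 20 degrees). Open tub with walls to z 80 mm; a black deck, top z 76, fills x -100 to -56; behind it the well with the roll guides. Shut, the lid (hollow shell 200 x 180 x 56 high) rests on the tub, top at z 136, and hides the guides
- lid (a joint): lid angle in rad: 0 shut, grows as its front rises, 2.1 tipped right back (leaning on the vase); starts at 0 to 0.25. 75 degrees is 1.31. Stiff hinge: the lid stays at any angle where it is left; raising it takes about 4 to 5 N at the tab
- lid_hinge (a point): point on the hinge axis, middle of the tub's rear rim (printer x +100, y 0, z 80 mm); the axis runs along the printer's y
- lid_tab (a point): grip point of the blue finger tab at the middle of the lid's front edge; shut, 222 mm in front of the hinge axis and 7.5 mm above it; it swings with the lid. Tab 26 mm wide (printer's y), 11 thick, standing 34 out from the lid's front wall; this point is 12 mm from its free end. Free space beside and beneath; shut it points to the robot, raised it points up
- guide_left (a joint): how far the guide on the printer's +y side is pulled outwards (+y) from rest, in m: 0 at rest, 0.032 with its pointer on the red line, 0.045 at the end stop. A spring pulls it back: for the pair about 3 N at rest, 8 N at the line
- guide_left_tab (a point): middle of the blue thumb tab on top of the left guide: a block 10 mm thick (printer's y), 30 wide (x), z 88 to 122 mm; this point at printer x -29, z 107 and, at rest, y +27 mm, so 44 mm is free between the two tabs. Below z 94 mm follows the grey guide plate, 8 thick, 72 wide (x)
- guide_left_pointer (a point): tip of the left guide's white pointer, just above the black deck; moves with the guide
- mark_left (a point): middle of the red line on the black deck at the printer's +y side, where the left pointer's tip should come
- guide_right (a joint): the same for the guide on the -y side, pulled outwards towards the printer's -y; a rack and pinion makes both guides always move equally and oppositely
- guide_right_tab (a point): middle of the blue thumb tab on the right guide, the mirror image of the left; at rest at printer y -27 mm
- guide_right_pointer (a point): tip of the right guide's white pointer
- mark_right (a point): middle of the red line at the printer's -y side
- label_roll: spare roll of labels, white, 92 mm across and 100 mm high, standing on end beside the printer (either side), 0.45 kg; origin at the centre of its underside; leave it
- pen_cup: red cup, 72 mm across and 95 mm high, standing on the other side of the printer; origin at the centre of its underside; leave it
- vase: slender blue ceramic vase, 74 mm across and 250 mm high, close behind the printer; origin at the centre of its underside; leave it
Things that resemble listed ones, but are neither listed nor needed, are in the scene too. What is meant by the pen_cup is not purple or turquoise, and is the larger of those in its own colour.

How it is judged:
By the outcome, as a careful person would: the job done as asked, in the order asked, and still so for the second after the job is handed in, while the arm keeps its last pose, push and grip.
It also fails if it takes over 48 s, if anything falls off the work surface, if the arm or the gripper's body presses on something with over 40 N, if the wrist force passes 120 N, or if a joint passes its speed limit or range.

## Robot

A 7-joint arm with a two-finger parallel gripper is mounted at the origin on the work surface. World frame = base frame: x ahead of the robot, y to its left, z up, the work surface at z = 0. Lengths are in m, angles in rad, forces in N, time in s.
With the tool pointing down it reaches from about 0.425 to 0.875 m from the base axis. Payload 8.4 kg.
Tool frame: the origin (TCP) lies between the finger pads; the fingertips stand 17 mm ahead of it and the grasp point (between the pads) lies 2 mm behind it (manip.tcp_to_tips is the y of the fingertips in the tool frame, in m); y points along the fingers, z is the direction in which the jaws open and shut, and the axes are right-handed (so a half turn about y gives the same grasp; the last joint's range is limited). The gripper opens to 87 mm and grips with 3 to 60 N. Pads are 19 mm wide; open, the fingers measure 117 mm over their backs; the gripper's body (75 mm by 190 mm) begins 51 mm behind the grasp point.
Start: joints at [-1.308, 0.333, 0.04, 1.465, -0.013, 1.343, -0.059], TCP at [0.23, 0.608, 0.24] pointing down, gripper open.
Joint ranges: [-2.58, 2.58], [-0.38, 2.09], [-1.3, 1.39], [0.25, 2.4], [-1.5, 4.64], [0.08, 2.09], [-2.65, 2.65]. Speed limits (rad/s): [2.22, 2.22, 2.79, 2.79, 3.14, 3.14, 3.14].

## Interface

Orientations are given as a unit quaternion [x, y, z, w].
In Python, from plant import manip, viewer gives the robot as it stands.
- The arm moves only by the tool send_rows, never from a script. Its argument "motion" is a list of rows, each a list of 3 entries, a list of its own where there are three numbers: the shift along the tool's x, y, z in units of 100 mm (1.0 is 100 mm), then the turn about the tool's y in units of 90 degrees (1.0 is 90 degrees), then the closure, from -1 (fully open) to 1 (shut). In form: [[[tx, ty, tz], twist, fingers], ...]. A call has 1 to 20 rows; each row is the pose to reach, as a shift and turn from the pose measured when the call began, along the tool's axes at that moment; what a row does not reach only later rows make up. A row lasts 1/10 s, in which the tool goes at most 50 mm and 8.59 degrees, less where a joint would pass 70% of its speed; a pose out of reach is approached as far as the arm can. A call with a number of a shift or a turn outside -1 to 1 is refused whole. A call with a gripper value outside its range is refused whole. The fingers move at their own pace and stop on an object; "squeeze" is the grip in N (left out, the last holds). Time passes only in rows, so rows that repeat a pose let the fingers close. It gives the time, the measured TCP pose, the force and the opening at its end, in the units of the state.
- manip.get_state(): the state, without advancing time (a new reading comes with each control period).
- viewer.camera(name): name is "side" or "top" or "wrist"; returns a dict with "image" (384x512x3 uint8, blue, green, red), "vertical_fov" (degrees; the focal length in pixels is half the picture's height over the tangent of half this angle, whatever the lens; pixels are square), "cx", "cy" (the principal point, pixels), "camera_from_world" (4x4, takes a point from world to camera coordinates); the wrist camera has in their place "tool_from_camera" (4x4, takes a point from camera to tool coordinates, whose origin is the TCP and whose axes are the tool frame's). Camera axes: x right, y down, z forward; pixel columns grow to the right and rows downward; lengths in m; the calibration is good to about 2 mm. The wrist camera is an equidistant fisheye: a pixel r from the principal point sees the ray r / f radians off the axis. A picture is of the moment at which its call begins: read the wrist's pose just before it. There is no depth.
- manip.finish_job(): hands the job in, once; it reports no verdict.
Trained networks look in the newest picture that a camera, given by its name, has taken for a name from the list of things; names that differ only in an ending like _2 or _b are one class to them, and where a whole thing is asked for, a point or a joint stands for the part that bears it (a point fixed in the world has none). Each returns a list of dicts, best first, with "conf" (0 to 1); they miss things now and then, are a little off and sometimes report something else, mostly with a low value. They report only what shows in the picture. A call takes as long as a camera call. They do not tell look-alikes from the thing itself.
- viewer.spot_in(camera, name): "extent" ([left, top, width, height] in pixels, round what is visible of it).
- viewer.cut_out(camera, name): "mask" (384x512 bool, what is visible of it) and "extent" ([left, top, width, height] in pixels, round what is visible of it).
The state is a dict: "clock": time; "joint_pos": joint angles; "qvel": joint speeds; "joint_torque": joint torques, N m; "position": TCP position; "tcp_rot": TCP orientation; "wrist_force": force on the tool from outside, world axes, zero at the start; "wrist_torque": the same for the moment, N m; "opening": finger opening in m.
Only numpy, scipy, OpenCV 4.12 (cv2) and the standard library are available. Lean on these libraries where they do the work, as an engineer would, in place of code of your own. Each camera call takes 0.05 s, during which the arm holds its last target. There are 200 camera calls.

## Working session

There is one attempt and no reset: what is moved stays moved. The work goes in short steps, Python scripts to look and compute and a tool call to move; the robot and the scene stay as the last step left them, time stands still between calls to the robot, and variables do not carry over. Pictures are saved under pics/ and viewed, about 8 in all and at most 12, crops included, and the job is handed in when it is done.

Besides the shell and the picture viewer there is one more tool, called after "Emit:" as name(argument=value, ...) on one line, values as JSON. send_rows: Moves the arm, as the interface text tells. Its arguments: {"type":"object","properties":{"motion":{"type":"array","items":{"type":"array"}},"squeeze":{"type":"number"}},"required":["motion"]}

```bash
mkdir -p pics; ls; python3 - <<'E'
from plant import manip, viewer
import cv2, numpy as np
print(manip.get_state(), manip.tcp_to_tips)
ims=[]
for c in ("side","top"):
    d=viewer.camera(c); ims.append(d["image"])
    np.savez("pics/%s.npz"%c, **{k:v for k,v in d.items()})
    print(c,d["vertical_fov"],d["cx"],d["cy"],np.round(d["camera_from_world"],4).tolist())
    for n in ("printer","lid_tab","label_roll","pen_cup","vase"):
        print(n,[(np.round(r["extent"]).tolist(),round(r["conf"],2)) for r in viewer.spot_in(c,n)][:4])
    cv2.imwrite("pics/%s0.png"%c,cv2.resize(d["image"],(800,600)))
E
```

```text
pics
{'clock': 0.0, 'joint_pos': array([-1.30819381,  0.33392384,  0.03986696,  1.46628109, -0.01339685,
        1.34329522, -0.05851339]), 'qvel': array([ 2.61924479e-04,  3.63775900e-04,  1.44740801e-05,  5.94117495e-04,
        3.10287045e-04, -9.86520090e-04, -2.30401485e-04]), 'joint_torque': array([ 1.14252714e-05, -6.56370521e+01,  1.33447520e+00, -4.03798592e+01,
       -5.99409174e-02,  4.46455227e-02,  1.23057566e-04]), 'position': array([0.22993982, 0.60749301, 0.23864599]), 'tcp_rot': array([ 0.69614319, -0.1272931 ,  0.12716314, -0.69498969]), 'wrist_force': array([-0.15255269,  0.66495895, -0.22737977]), 'wrist_torque': array([ 0.03095295, -0.01625196,  0.05286821]), 'opening': 0.08689114372281588} 0.017
side 52.087229605868664 254.08912787659054 188.29140756494593 [[0.9738, -0.2273, 0.0084, -0.5865], [-0.1689, -0.7474, -0.6425, 0.1016], [0.1523, 0.6243, -0.7662, 1.1002], [0.0, 0.0, 0.0, 1.0]]
printer [([201.0, 157.0, 100.0, 89.0], 0.55)]
lid_tab [([204.0, 158.0, 93.0, 67.0], 0.97)]
label_roll [([220.0, 143.0, 33.0, 18.0], 0.79), ([243.0, 227.0, 17.0, 5.0], 0.55)]
pen_cup [([292.0, 251.0, 17.0, 30.0], 0.92), ([260.0, 300.0, 24.0, 34.0], 0.83), ([190.0, 270.0, 28.0, 40.0], 0.81), ([240.0, 252.0, 31.0, 42.0], 0.78)]
vase [([309.0, 132.0, 34.0, 76.0], 0.84)]
top 43.8637126429224 253.91804402565705 187.56485099728908 [[-0.0275, -0.9996, 0.0025, -0.0557], [-0.9976, 0.0273, -0.0632, 0.6003], [0.0631, -0.0042, -0.998, 1.3661], [0.0, 0.0, 0.0, 1.0]]
printer [([229.0, 154.0, 74.0, 91.0], 0.86)]
lid_tab [([229.0, 153.0, 73.0, 92.0], 0.76)]
label_roll [([187.0, 183.0, 36.0, 32.0], 0.72)]
pen_cup [([327.0, 198.0, 26.0, 22.0], 0.74), ([183.0, 179.0, 38.0, 38.0], 0.73), ([324.0, 158.0, 22.0, 17.0], 0.7), ([328.0, 241.0, 30.0, 25.0], 0.66)]
vase [([244.0, 100.0, 29.0, 35.0], 0.6)]
```

View pics/side0.png

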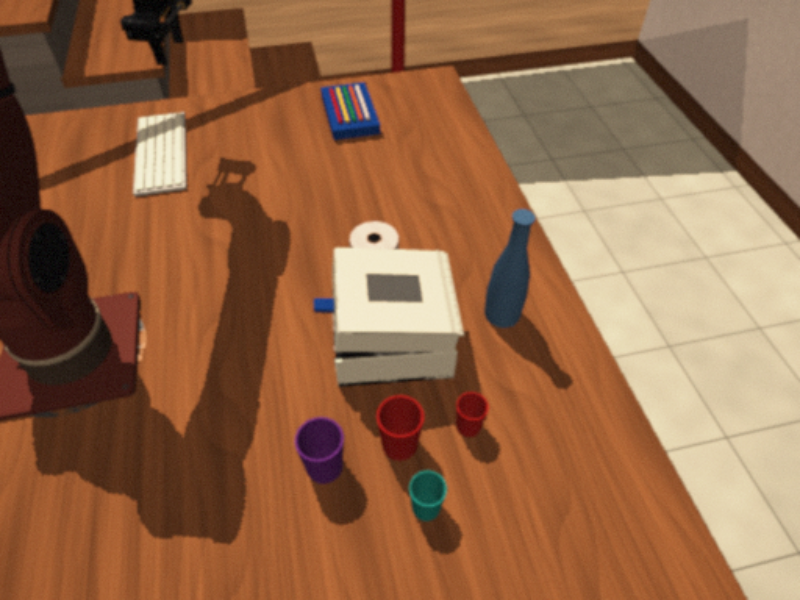

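View pics/top0.png

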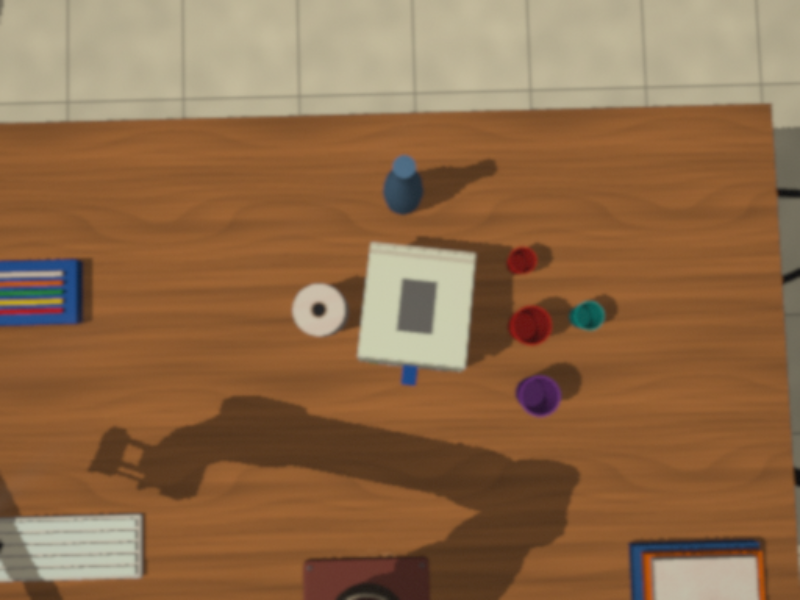

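The side picture shows the printer's lid top corners at about (335,250), (445,252), (461,331) and (335,332), the lid slightly ajar, and the blue tab's end at (314,305). In the top picture the lid corners are (371,243), (476,254), (466,370) and (358,358), the tab is at (409,375), the roll on the left and the cups on the right. Next I fit the printer pose and lid angle.

```bash
cat > h.py <<'E'
import numpy as np
from scipy.spatial.transform import Rotation as R
def P(d,X):
    X=np.atleast_2d(X); T=d["camera_from_world"]; c=X@T[:3,:3].T+T[:3,3]
    f=192/np.tan(np.radians(float(d["vertical_fov"]))/2)
    return np.c_[d["cx"]+f*c[:,0]/c[:,2], d["cy"]+f*c[:,1]/c[:,2]]
def world(p,q):  # p=(x,y,yaw)
    q=np.atleast_2d(q); c,s=np.cos(p[2]),np.sin(p[2])
    return np.c_[p[0]+c*q[:,0]-s*q[:,1], p[1]+s*q[:,0]+c*q[:,1], q[:,2]]
def lid(a,q): # q rel. hinge
    q=np.atleast_2d(np.array(q,float)); c,s=np.cos(a),np.sin(a)
    return np.c_[.1+c*q[:,0]+s*q[:,2], q[:,1], .08-s*q[:,0]+c*q[:,2]]
E
cat > fit.py <<'E'
from h import *
from scipy.optimize import least_squares
S,T=[dict(np.load("pics/%s.npz"%c)) for c in("side","top")]
L=[[-.2,.09,.056],[0,.09,.056],[0,-.09,.056],[-.2,-.09,.056]]
tab=[[-.234,0,.0075]]; tub=[[-.1,-.09,0],[.1,-.09,0]]
s=np.array([[335,250],[445,252],[461,331],[335,332],[314,305],[339,382],[455,373]])*.64
t=np.array([[358,358],[371,243],[476,254],[466,370],[409,385]])*.64
def r(v,full=False):
    l=world(v,lid(v[3],L)); tb=world(v,lid(v[3],tab)); u=world(v,tub)
    a=P(S,np.r_[l,tb,u])-s; b=P(T,np.r_[l,tb])-t
    return (a,b) if full else np.r_[a,b].ravel()
o=least_squares(r,[.65,-.05,-.1,.1],loss="soft_l1")
print(o.x); print(np.round(r(o.x,1)[0],1).tolist(),np.round(r(o.x,1)[1],1).tolist())
v=o.x; print("tabpt",world(v,lid(v[3],[[-.222,0,.0075]])))
E
python3 fit.py
```

```text
[ 0.56533331 -0.10485855 -0.13254931  0.10012733]
[[-2.3, -0.7], [0.3, -1.5], [0.8, 0.3], [-0.2, 0.8], [-1.5, 1.7], [-1.2, 3.3], [-1.9, 3.3]] [[-0.3, -0.5], [-0.2, -1.4], [-0.4, -1.4], [-0.6, -0.9], [-0.4, -0.3]]
tabpt [[ 0.44624875 -0.08898088  0.10965358]]
```

```bash
cat >> h.py <<'E'
def go(target,yaw=None):
    from plant import manip
    s=manip.get_state(); M=R.from_quat(s["tcp_rot"]).as_matrix()
    d=M.T@(np.array(target)-s["position"])*10
    print("t",round(s["clock"],2),"pos",np.round(s["position"],4),"F",np.round(s["wrist_force"],1),"open",round(s["opening"],4),"shift",np.round(d,3))
    if yaw is not None:
        y=np.array([-np.sin(yaw),np.cos(yaw),0]); w=M.T@y  # want tool z = +-y
        for sg in(1,-1):
            print(" twist",sg,round(np.arctan2(sg*w[0],sg*w[2])/(np.pi/2),3))
    return M,s
E
python3 - <<'E'
from h import *
M,_=go([.446,-.089,.25],-.1325); print(M.round(3))
E
```

```text
t 0.6 pos [0.2301 0.6079 0.2396] F [0.2 0.5 0.6] open 0.0872 shift [ 4.486 -0.105 -5.754]
 twist 1 -0.146
 twist -1 1.854
[[ 0.935  0.     0.354]
 [-0.354  0.     0.935]
 [-0.    -1.     0.   ]]
```

Emit:
send_rows(motion=[[[0.5, 0, -0.2], 0, -1], [[1, 0, -0.5], 0, -1], [[1, 0, -1], 0, -1], [[1, 0, -1], 0, -1]])

```text
clock: 1.0
position: [0.2896, 0.4732, 0.239]
tcp_rot: [0.696, -0.129, 0.129, -0.694]
wrist_force: [1.0, 0.6, -0.5]
opening: 0.0872
```

Emit:
send_rows(motion=[[[0.4, 0, -0.3], 0, -1], [[0.8, 0, -0.6], 0, -1], [[1, 0, -1], 0, -1], [[1, 0, -1], 0, -1]])

```text
clock: 1.4
position: [0.3496, 0.3382, 0.2399]
tcp_rot: [0.696, -0.132, 0.132, -0.693]
wrist_force: [-0.6, 0.7, -0.5]
opening: 0.0871
```

Emit:
send_rows(motion=[[[0.4, 0, -0.4], 0, -1], [[0.8, 0, -0.8], 0, -1], [[1, 0, -1], 0, -1], [[1, 0, -1], 0, -1]])

```text
clock: 1.8
position: [0.4086, 0.2032, 0.241]
tcp_rot: [0.695, -0.134, 0.135, -0.693]
wrist_force: [-0.7, 1.3, 0.7]
opening: 0.087
```

```bash
python3 - <<'E'
from h import *
M,_=go([.446,-.089,.25],-.1325); print(M.round(3),_["joint_pos"].round(2))
E
```

```text
t 1.8 pos [0.4086 0.2032 0.241 ] F [-0.7  1.3  0.7] open 0.087 shift [ 1.439 -0.079 -2.571]
 twist 1 -0.159
 twist -1 1.841
[[ 0.928  0.001  0.374]
 [-0.374 -0.004  0.928]
 [ 0.003 -1.    -0.003]] [-0.91 -0.08  0.33  1.92  0.03  1.3   0.6 ]
```

Emit:
send_rows(motion=[[[0.4, 0, -0.3], 0, -1], [[0.8, -0.05, -0.6], -0.08, -1], [[1, -0.1, -1], -0.16, -1], [[1, -0.1, -1], -0.16, -1]])

```text
clock: 2.2
position: [0.4654, 0.0681, 0.2527]
tcp_rot: [0.707, -0.046, 0.048, -0.704]
wrist_force: [0.3, 0.8, -0.5]
opening: 0.0872
```

Emit:
send_rows(motion=[[[0.1, 0, -0.4], 0, -1], [[0.1, 0, -0.8], 0, -1], [[0.1, 0, -1], 0, -1], [[0.1, 0, -1], 0, -1]])

```text
clock: 2.6
position: [0.4621, -0.0345, 0.2535]
tcp_rot: [0.707, -0.047, 0.05, -0.704]
wrist_force: [1.3, -0.2, -0.3]
opening: 0.0871
```

```bash
python3 - <<'E'
from h import *
M,_=go([.446,-.089,.25],-.1325); print(M.round(3),_["joint_pos"].round(2))
E
```

```text
t 2.6 pos [ 0.4621 -0.0345  0.2535] F [ 1.3 -0.2 -0.3] open 0.0871 shift [-0.085  0.036 -0.562]
 twist 1 -0.003
 twist -1 1.997
[[ 0.991  0.004  0.137]
 [-0.137 -0.004  0.991]
 [ 0.005 -1.    -0.003]] [-0.68 -0.11  0.62  1.91  0.07  1.32  1.35]
```

Emit:
send_rows(motion=[[[-0.05, 0, -0.3], 0, -1], [[-0.1, 0, -0.56], 0, -1], [[-0.1, 0, -0.56], 0, -1], [[-0.1, 0, -0.56], 0, -1]])

```text
clock: 3.0
position: [0.4449, -0.0872, 0.2539]
tcp_rot: [0.706, -0.047, 0.05, -0.705]
wrist_force: [0.1, 0.8, 0.1]
opening: 0.0874
```

```bash
cat >> h.py <<'E'
def wrist(fn):
    from plant import manip,viewer
    import cv2
    s=manip.get_state(); d=viewer.camera("wrist"); M=R.from_quat(s["tcp_rot"]).as_matrix()
    np.savez("pics/w.npz",M=M,p=s["position"],**d)
    cv2.imwrite("pics/%s.png"%fn,cv2.resize(d["image"],(800,600),interpolation=cv2.INTER_CUBIC)); return d
def wproj(X):
    d=np.load("pics/w.npz"); X=np.atleast_2d(X)
    t=(X-d["p"])@d["M"]; C=np.linalg.inv(d["tool_from_camera"]); c=t@C[:3,:3].T+C[:3,3]
    f=192/np.tan(np.radians(float(d["vertical_fov"]))/2)
    rho=np.hypot(c[:,0],c[:,1]); k=f*np.arctan2(rho,c[:,2])/rho
    return np.c_[d["cx"]+k*c[:,0],d["cy"]+k*c[:,1]]
def wray(uv,z):
    "world point at height z seen at pixel uv (512x384)"
    d=np.load("pics/w.npz"); f=192/np.tan(np.radians(float(d["vertical_fov"]))/2)
    a=np.array(uv,float)-[d["cx"],d["cy"]]; r=np.hypot(*a); th=r/f
    v=np.r_[a/r*np.sin(th),np.cos(th)]; T=d["tool_from_camera"]
    o=d["p"]+d["M"]@T[:3,3]; v=d["M"]@T[:3,:3]@v
    return o+v*(z-o[2])/v[2]
E
python3 - <<'E'
from h import *
from plant import viewer
d=wrist("w1"); v=[.5653,-.1049,-.1325,.1001]
go([.446,-.089,.25],v[2])
print("tab corners+pt",(wproj(world(v,lid(v[3],[[-.234,.013,.013],[-.234,-.013,.013],[-.2,.013,.013],[-.2,-.013,.013]])))/.64).round())
print("lid top corners",(wproj(world(v,lid(v[3],[[-.2,.09,.056],[-.2,-.09,.056]])))/.64).round())
E
```

```text
t 3.05 pos [ 0.445  -0.0868  0.2538] F [0.7 0.4 0.5] open 0.0873 shift [ 0.013  0.038 -0.02 ]
 twist 1 -0.002
 twist -1 1.998
tab corners+pt [[427. 274.]
 [386. 274.]
 [427. 322.]
 [387. 323.]]
lid top corners [[558. 353.]
 [256. 355.]]
```

View pics/w1.png

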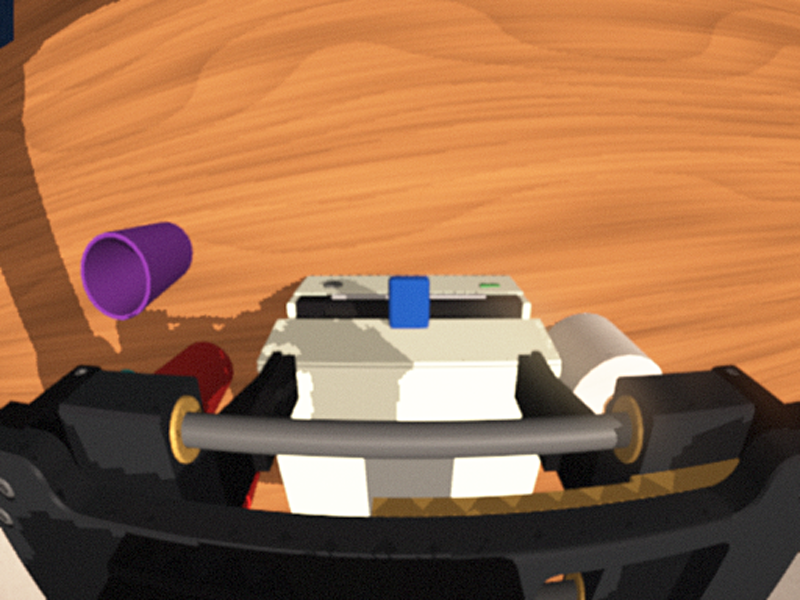

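The wrist picture shows the blue tab at x 389–430, y 277–328, within 3 px of the prediction. The lid's front wall spans rows 320–364 and the tub's front rim is at row 277. I'll refit with these added.

```bash
cat >> fit.py <<'E'
wl=[[-.234,.013,.013],[-.234,-.013,.013],[-.2,.013,.013],[-.2,-.013,.013],[-.2,.09,.056],[-.2,-.09,.056],[-.2,.09,0],[-.2,-.09,0]]
w=np.array([[430,277],[389.5,277],[429,328],[389.5,328],[561,364],[258,364],[543,320],[272,320],[519,278],[303,278]])*.64
wt=[[-.1,.09,.08],[-.1,-.09,.08]]
f2=lambda v:wproj(np.r_[world(v,lid(v[3],wl)),world(v,wt)])-w
o=least_squares(lambda v:np.r_[r(v),f2(v).ravel()],o.x,loss="soft_l1"); v=o.x
print(v,"tabpt",world(v,lid(v[3],[[-.222,0,.0075]]))); print(f2(v).round(1).tolist())
print(np.round(r(v,1)[0],1).tolist(),np.round(r(v,1)[1],1).tolist())
np.save("v.npy",v)
E
python3 fit.py; python3 - <<'E'
from h import *
v=np.load("v.npy"); 
for a in (v[3],1.31):
    t=world(v,lid(a,[[-.222,0,.0075]]))[0]; go(t+[0,0,.008],v[2])
E
```

```text
[ 0.56533331 -0.10485855 -0.13254931  0.10012733]
[[-2.3, -0.7], [0.3, -1.5], [0.8, 0.3], [-0.2, 0.8], [-1.5, 1.7], [-1.2, 3.3], [-1.9, 3.3]] [[-0.3, -0.5], [-0.2, -1.4], [-0.4, -1.4], [-0.6, -0.9], [-0.4, -0.3]]
tabpt [[ 0.44624875 -0.08898088  0.10965358]]
[ 0.56322814 -0.10393453 -0.13761335  0.14852352] tabpt [[ 0.44590182 -0.08768617  0.12026856]]
[[0.1, 1.1], [-1.4, 1.1], [-0.0, -0.4], [-0.7, -0.4], [1.7, -0.5], [-2.7, -0.5], [-1.6, -1.9], [2.9, -1.9], [7.1, 14.4], [-10.4, 14.4]]
[[-1.8, -3.5], [0.6, -1.5], [0.8, 0.4], [0.1, -2.0], [-2.1, -1.4], [-2.2, 3.1], [-2.8, 3.3]] [[-0.8, -1.3], [-0.2, -1.7], [-0.4, -1.4], [-0.7, -1.3], [-0.8, 0.1]]
t 3.05 pos [ 0.445  -0.0868  0.2538] F [0.7 0.4 0.5] open 0.0873 shift [ 0.004  1.255 -0.004]
 twist 1 0.001
 twist -1 -1.999
t 3.05 pos [ 0.445  -0.0868  0.2538] F [0.7 0.4 0.5] open 0.0873 shift [ 1.697 -0.498 -0.012]
 twist 1 0.001
 twist -1 -1.999
```

```bash
sed -i 's/wt=.*/wt=[[-.1,.09,0],[-.1,-.09,0]]/' fit.py; python3 fit.py | tail -3; python3 - <<'E'
from h import *
v=np.load("v.npy"); 
for a in (v[3],1.31):
    t=world(v,lid(a,[[-.222,0,.0075]]))[0]; go(t+[0,0,.008],v[2])
E
```

```text
[ 0.56689685 -0.10424127 -0.138567    0.12252955] tabpt [[ 0.44862258 -0.08774665  0.11457732]]
[[0.1, 2.0], [-0.8, 2.0], [0.0, 0.2], [-0.2, 0.2], [0.1, -1.3], [-0.6, -1.4], [-2.9, -0.9], [4.7, -1.0], [-7.0, -0.8], [3.8, -0.9]]
[[-1.0, -2.3], [1.5, -1.6], [1.7, 0.3], [0.8, -0.8], [-0.8, -0.1], [-0.9, 2.9], [-1.5, 3.2]] [[-0.8, -1.9], [-0.1, -2.6], [-0.3, -2.2], [-0.9, -1.9], [-0.9, -1.1]]
t 3.05 pos [ 0.445  -0.0868  0.2538] F [0.7 0.4 0.5] open 0.0873 shift [ 3.000e-02  1.312e+00 -1.000e-03]
 twist 1 0.002
 twist -1 -1.998
t 3.05 pos [ 0.445  -0.0868  0.2538] F [0.7 0.4 0.5] open 0.0873 shift [ 1.734 -0.498 -0.01 ]
 twist 1 0.002
 twist -1 -1.998
```

Emit:
send_rows(motion=[[[0, 0.4, 0], 0, -1], [[0, 0.8, 0], 0, -1], [[0, 0.9, 0], 0, -1], [[0, 0.9, 0], 0, -1]])

```text
clock: 3.45
position: [0.4449, -0.0861, 0.163]
tcp_rot: [0.707, -0.047, 0.048, -0.704]
wrist_force: [-0.4, -0.5, 1.1]
opening: 0.087
```

Emit:
send_rows(motion=[[[0.01, 0.2, 0], 0, -1], [[0.01, 0.42, 0], 0, -1], [[0.01, 0.42, 0], 0, -1], [[0.01, 0.42, 0], 0, 1], [[0.01, 0.42, 0], 0, 1], [[0.01, 0.42, 0], 0, 1], [[0.01, 0.42, 0], 0, 1], [[0.01, 0.42, 0], 0, 1], [[0.01, 0.42, 0], 0, 1]], squeeze=20)

```text
clock: 4.35
position: [0.446, -0.0864, 0.1212]
tcp_rot: [0.707, -0.047, 0.048, -0.704]
wrist_force: [0.6, -0.6, 0.5]
opening: 0.0469
```

```bash
python3 - <<'E'
from h import *
v=np.load("v.npy"); M,s=go([0,0,0],v[2])
p0=s["position"]; h=world(v,[[.1,0,.08]])[0]; u=np.array([np.cos(v[2]),np.sin(v[2]),0])
r=np.array([(p0-h)@u,p0[2]-h[2]]); print("rel hinge",r,np.degrees(np.arctan2(r[1],-r[0])))
E
```

```text
t 4.35 pos [ 0.446  -0.0864  0.1212] F [ 0.6 -0.6  0.5] open 0.0469 shift [-4.538  1.2    0.263]
 twist 1 0.003
 twist -1 -1.997
rel hinge [-0.2222321   0.04118374] 10.498867207176568
```

Emit:
send_rows(motion=[[[0, 0, 0], 0, 1], [[0, 0, 0], 0, 1], [[0, 0, 0], 0, 1], [[0, 0, 0], 0, 1], [[0, 0, 0], 0, 1], [[0, 0, 0], 0, 1]])

```text
clock: 4.95
position: [0.446, -0.0862, 0.1212]
tcp_rot: [0.707, -0.047, 0.048, -0.704]
wrist_force: [0.4, 2.6, 0.4]
opening: 0.0255
```

```bash
cat > arc.py <<'E'
# arc waypoints for the tab from current pose: rotate TCP's held point about hinge; TCP stands dz above held tab point
from h import *
import sys
v=np.load("v.npy"); M,s=go([0,0,0],v[2]); p0=s["position"]
h=world(v,[[.1,0,.08]])[0]; u=np.array([np.cos(v[2]),np.sin(v[2]),0])
dz=float(sys.argv[1]); a=[(p0-h)@u, p0[2]-dz-h[2]]; R0=np.hypot(*a); th0=np.arctan2(a[1],-a[0]); print("R",R0,"lid deg",np.degrees(th0)-1.94)
for t in sys.argv[2:]:
    t_=np.radians(float(t)+1.94); d=u*(-R0*np.cos(t_)-a[0])+np.array([0,0,R0*np.sin(t_)-a[1]])
    print(t,(M.T@d*10).round(3))
E
python3 arc.py .006 12 17 22 27 32 37 42 47
```

```text
t 4.95 pos [ 0.446  -0.0862  0.1212] F [0.4 2.6 0.4] open 0.0255 shift [-4.538  1.2    0.262]
 twist 1 0.003
 twist -1 -1.997
R 0.224987788952191 lid deg 7.058238704811879
12 [ 0.039 -0.19  -0.001]
17 [ 0.095 -0.378 -0.002]
22 [ 0.167 -0.561 -0.003]
27 [ 0.255 -0.736 -0.004]
32 [ 0.358 -0.903 -0.005]
37 [ 0.475 -1.061 -0.006]
42 [ 0.605 -1.208 -0.007]
47 [ 0.748 -1.343 -0.008]
```

Emit:
send_rows(motion=[[[0.02, -0.1, 0], 0, 1], [[0.04, -0.19, 0], 0, 1], [[0.07, -0.28, 0], 0, 1], [[0.1, -0.38, 0], 0, 1], [[0.13, -0.47, 0], 0, 1], [[0.17, -0.56, 0], 0, 1], [[0.21, -0.65, 0], 0, 1], [[0.26, -0.74, 0], 0, 1], [[0.31, -0.82, 0], 0, 1], [[0.36, -0.9, 0], 0, 1], [[0.4, -0.97, 0], 0, 1], [[0.4, -0.97, 0], 0, 1]])

```text
clock: 6.15
position: [0.4869, -0.0917, 0.2196]
tcp_rot: [0.707, -0.046, 0.049, -0.704]
wrist_force: [3.4, -0.9, -0.6]
opening: 0.0258
```

```bash
python3 arc.py .006 40 45 50 55 60 65 70 75; python3 - <<'E'
from h import *
from plant import manip
d=wrist("w2")
E
```

```text
t 6.15 pos [ 0.4869 -0.0917  0.2196] F [ 3.4 -0.9 -0.6] open 0.0258 shift [-4.958  2.172  0.264]
 twist 1 0.003
 twist -1 -1.997
R 0.2249486841944164 lid deg 34.49763117836431
40 [ 0.137 -0.167 -0.001]
45 [ 0.275 -0.306 -0.002]
50 [ 0.425 -0.433 -0.003]
55 [ 0.585 -0.546 -0.005]
60 [ 0.755 -0.645 -0.006]
65 [ 0.932 -0.729 -0.007]
70 [ 1.116 -0.797 -0.008]
75 [ 1.305 -0.849 -0.009]
```

View pics/w2.png

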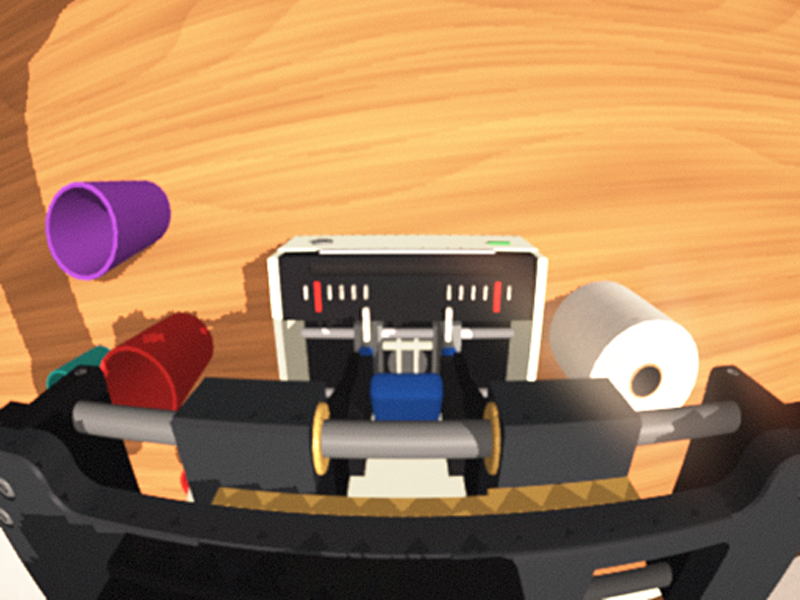

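The lid is following: the tab is held at (407,397). The guides, the pointers (366,320) and (448,320), and the red lines (318,296) and (497,296) are all visible. I'll continue the arc.

Emit:
send_rows(motion=[[[0.07, -0.09, 0], 0, 1], [[0.14, -0.17, 0], 0, 1], [[0.2, -0.24, 0], 0, 1], [[0.27, -0.31, 0], 0, 1], [[0.35, -0.37, 0], 0, 1], [[0.42, -0.43, 0], 0, 1], [[0.5, -0.49, 0], 0, 1], [[0.58, -0.55, 0], 0, 1], [[0.67, -0.6, 0], 0, 1], [[0.75, -0.65, 0], 0, 1], [[0.84, -0.69, 0], 0, 1], [[0.93, -0.73, 0], 0, 1], [[0.93, -0.73, 0], 0, 1]])

```text
clock: 7.5
position: [0.5804, -0.1042, 0.2936]
tcp_rot: [0.707, -0.045, 0.05, -0.704]
wrist_force: [2.5, -3.4, -0.7]
opening: 0.0256
```

```bash
python3 arc.py .006 67 69 71 73 75 76
```

```text
t 7.5 pos [ 0.5804 -0.1042  0.2936] F [ 2.5 -3.4 -0.7] open 0.0256 shift [-5.911  2.893  0.267]
 twist 1 0.003
 twist -1 -1.997
R 0.22498001613668328 lid deg 65.39794834702882
67 [ 0.059 -0.023 -0.   ]
69 [ 0.132 -0.049 -0.001]
71 [ 0.207 -0.073 -0.001]
73 [ 0.283 -0.094 -0.002]
75 [ 0.359 -0.113 -0.002]
76 [ 0.398 -0.121 -0.002]
```

Emit:
send_rows(motion=[[[0.06, -0.02, 0], 0, 1], [[0.13, -0.05, 0], 0, 1], [[0.21, -0.07, 0], 0, 1], [[0.28, -0.09, 0], 0, 1], [[0.36, -0.11, 0], 0, 1], [[0.36, -0.11, 0], 0, 1], [[0.36, -0.11, 0], 0, 1]])

```text
clock: 8.2
position: [0.6171, -0.1091, 0.3052]
tcp_rot: [0.707, -0.044, 0.051, -0.703]
wrist_force: [2.5, -2.9, -1.3]
opening: 0.0258
```

```bash
python3 arc.py .006 75; python3 - <<'E'
from plant import viewer
import cv2,numpy as np
d=viewer.camera("side"); np.savez("pics/side1.npz",**d)
cv2.imwrite("pics/s1.png",cv2.resize(d["image"][80:280,160:400],(720,600),interpolation=cv2.INTER_CUBIC))
E
```

```text
t 8.2 pos [ 0.6171 -0.1091  0.3052] F [ 2.5 -2.9 -1.3] open 0.0258 shift [-6.29   2.991  0.268]
 twist 1 0.003
 twist -1 -1.997
R 0.22478153987558097 lid deg 75.31452237728126
75 [-0.012  0.003  0.   ]
```

View pics/s1.png

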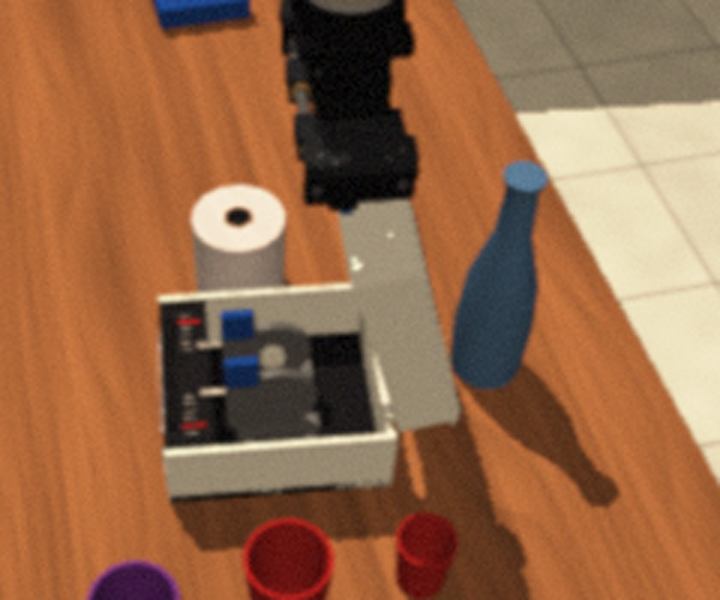

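The picture shows the lid standing nearly upright, with the tab in the fingers at (345,208) and clear of the vase. I'll release it and back off upwards.

Emit:
send_rows(motion=[[[0, 0, 0], 0, -0.2], [[0, 0, 0], 0, -0.2], [[0, 0, 0], 0, -0.2], [[0, 0, 0], 0, -0.2], [[0, 0, 0], 0, -0.2], [[0, -0.3, 0], 0, -0.2], [[0, -0.6, 0], 0, -0.2], [[0, -0.6, 0], 0, -0.2]])

```text
clock: 9.05
position: [0.6174, -0.1093, 0.3692]
tcp_rot: [0.707, -0.042, 0.053, -0.704]
wrist_force: [-0.5, 0.6, -0.1]
opening: 0.0528
```

Emit:
send_rows(motion=[[[-0.4, 0, 0], 0, -0.2], [[-0.8, 0, 0], 0, -0.2], [[-1, 0, 0], 0, -0.2], [[-1, 0, 0], 0, -0.2]])

```text
clock: 9.45
position: [0.5164, -0.0959, 0.3679]
tcp_rot: [0.706, -0.042, 0.053, -0.705]
wrist_force: [0.3, -0.6, -0.1]
opening: 0.0523
```

```bash
python3 - <<'E'
from h import *
from plant import viewer
import cv2
v=np.load("v.npy"); t=world(v,[[-.029,.027,.112]])[0]; print("target",t); go(t,v[2])
d=viewer.camera("side"); im=cv2.resize(d["image"][80:280,160:400],(720,600),interpolation=cv2.INTER_CUBIC)
q=[[0,-.09,0],[-.2,-.09,0],[-.2,-.09,.056],[0,-.09,.056]]
for a,c in((70,(0,0,255)),(75,(0,255,0)),(80,(255,0,0))):
    pts=(P(d,world(v,lid(np.radians(a),q)))-[160,80])*3
    cv2.polylines(im,[pts.astype(np.int32)],True,c,1)
for q in ([[.1,-.09,.08],[-.1,-.09,.08],[-.1,.09,.08]],):
    cv2.polylines(im,[((P(d,world(v,q))-[160,80])*3).astype(np.int32)],False,(255,0,255),1)
cv2.imwrite("pics/s2.png",im)
E
```

```text
target [ 0.54190417 -0.07349447  0.112     ]
t 9.45 pos [ 0.5164 -0.0959  0.3679] F [ 0.3 -0.6 -0.1] open 0.0523 shift [0.184 2.562 0.26 ]
 twist 1 0.003
 twist -1 -1.997
```

View pics/s2.png

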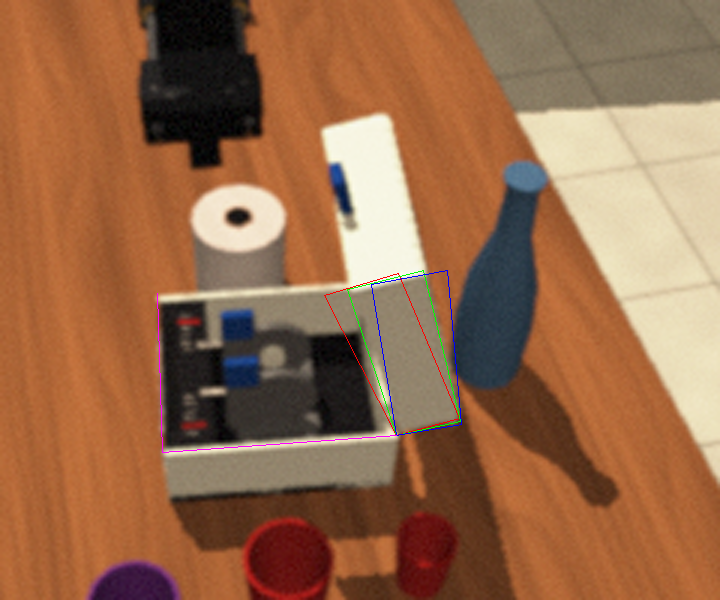

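Released, the lid matches the 75° overlay (green) and the pose overlay fits the tub. I'll go above the left guide tab and take a close look.

Emit:
send_rows(motion=[[[0.18, 0.3, 0.26], 0, 0.15], [[0.18, 0.7, 0.26], 0, 0.15], [[0.18, 1, 0.26], 0, 0.15], [[0.18, 1, 0.26], 0, 0.15]])

```text
clock: 9.9
position: [0.539, -0.0722, 0.264]
tcp_rot: [0.707, -0.044, 0.05, -0.704]
wrist_force: [-0.8, -0.2, 0.8]
opening: 0.0376
```

Emit:
send_rows(motion=[[[0, 0.4, 0], 0, 0.15], [[0, 0.7, 0], 0, 0.15], [[0, 0.7, 0], 0, 0.15], [[0, 0.7, 0], 0, 0.15]])

```text
clock: 10.3
position: [0.5405, -0.073, 0.1957]
tcp_rot: [0.708, -0.044, 0.051, -0.703]
wrist_force: [0.3, 0.1, 0.4]
opening: 0.0369
```

```bash
python3 - <<'E'
from h import *
wrist("w3"); v=np.load("v.npy"); go(world(v,[[-.029,.027,.112]])[0],v[2])
for n,q in dict(ltab=[-.029,.027,.122],rtab=[-.029,-.027,.122],ltabf=[-.044,.022,.122],ltabg=[-.044,.032,.122]).items(): print(n,(wproj(world(v,[q]))/.64).round())
E
```

```text
t 10.35 pos [ 0.541  -0.073   0.1963] F [ 0.4 -0.3  0.5] open 0.0368 shift [0.    0.844 0.   ]
 twist 1 0.003
 twist -1 -1.997
ltab [[410. 328.]]
rtab [[305. 327.]]
ltabf [[400. 300.]]
ltabg [[420. 300.]]
```

View pics/w3.png

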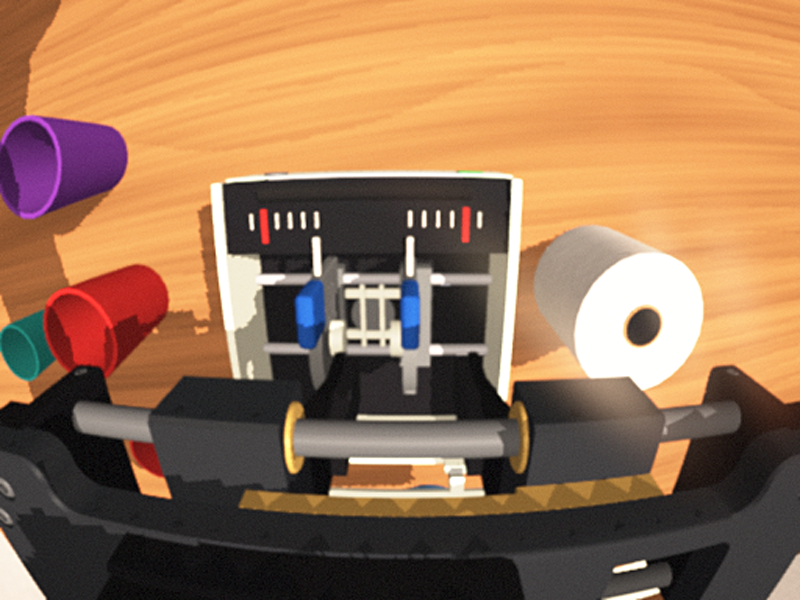

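The wrist picture shows the left tab at x 402–419, y 280–347 (predicted centre x 410), the pointers at (410,255) and (317,255), and the red lines at (466,224) and (264,226). It is well centred, so I descend and grip.

Emit:
send_rows(motion=[[[-0.02, 0.3, 0], 0, 0.15], [[-0.02, 0.6, 0], 0, 0.15], [[-0.02, 0.83, 0], 0, 0.15], [[-0.02, 0.83, 0], 0, 0.15], [[-0.02, 0.83, 0], 0, 1], [[-0.02, 0.83, 0], 0, 1], [[-0.02, 0.83, 0], 0, 1], [[-0.02, 0.83, 0], 0, 1], [[-0.02, 0.83, 0], 0, 1], [[-0.02, 0.83, 0], 0, 1], [[-0.02, 0.83, 0], 0, 1], [[-0.02, 0.83, 0], 0, 1]], squeeze=35)

```text
clock: 11.55
position: [0.5407, -0.0718, 0.1144]
tcp_rot: [0.707, -0.042, 0.051, -0.704]
wrist_force: [-0.1, 4.7, 6.0]
opening: 0.0097
```

Emit:
send_rows(motion=[[[0, 0, 0.06], 0, 1], [[0, 0, 0.12], 0, 1], [[0, 0, 0.18], 0, 1], [[0, 0, 0.24], 0, 1], [[0, 0, 0.29], 0, 1], [[0, 0, 0.31], 0, 1], [[0, 0, 0.31], 0, 1], [[0, 0, 0.31], 0, 1]])

```text
clock: 12.35
position: [0.5446, -0.0425, 0.1144]
tcp_rot: [0.707, -0.043, 0.052, -0.704]
wrist_force: [-1.7, -6.8, -0.9]
opening: 0.0096
```

```bash
python3 - <<'E'
from h import *
import cv2
d=wrist("w4"); v=np.load("v.npy"); go([0,0,0],v[2])
cv2.imwrite("pics/w4c.png",cv2.resize(d["image"][60:230,100:360],None,fx=3,fy=3,interpolation=cv2.INTER_CUBIC))
from plant import viewer
for n in("guide_left_pointer","guide_right_pointer","guide_left","guide_right"): print(n,[(np.round(r["extent"],1).tolist(),round(r["conf"],2)) for r in viewer.spot_in("wrist",n)][:3])
E
```

```text
t 12.4 pos [ 0.5446 -0.0426  0.1144] F [-1.3 -8.  -0.8] open 0.0094 shift [-5.469  1.075 -0.301]
 twist 1 0.003
 twist -1 -1.997
guide_left_pointer [([197.0, 172.5, 82.9, 136.5], 0.83)]
guide_right_pointer [([66.3, 173.3, 118.9, 122.6], 0.79), ([197.8, 176.0, 81.3, 131.8], 0.23)]
guide_left [([196.7, 175.8, 82.1, 132.7], 0.95)]
guide_right [([69.1, 177.9, 113.3, 121.1], 0.8), ([57.2, 114.0, 259.7, 207.5], 0.53)]
```

View pics/w4c.png

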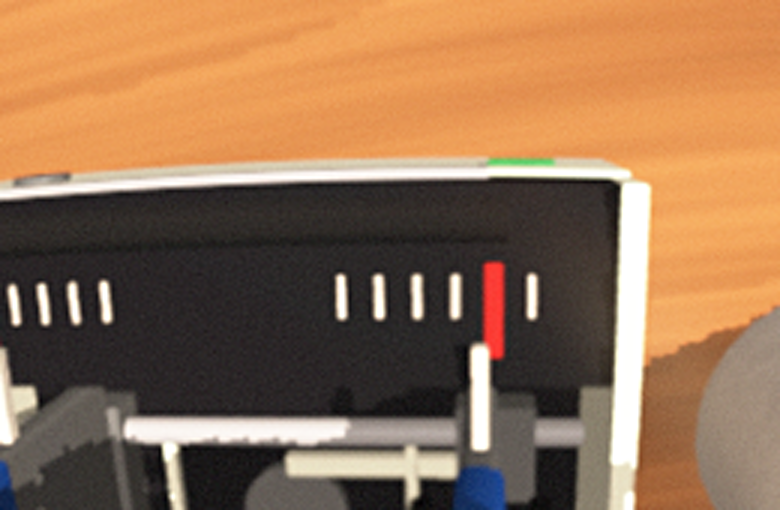

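The left pointer's tip is at (481,350) and the red line at (494,350), with a tick spacing of 38 px (8 mm). About 2.7 mm remains, plus roughly 1.5 mm of arm sag to command.

Emit:
send_rows(motion=[[[0, 0, 0.2], 0, 1], [[0, 0, 0.38], 0, 1], [[0, 0, 0.42], 0, 1], [[0, 0, 0.42], 0, 1], [[0, 0, 0.42], 0, 1]])

```text
clock: 13.1
position: [0.5473, -0.023, 0.1142]
tcp_rot: [0.715, -0.05, 0.057, -0.695]
wrist_force: [-9.9, -69.6, 8.1]
opening: 0.0121
```

```bash
python3 - <<'E'
from h import *
import cv2
d=wrist("w5"); v=np.load("v.npy"); go([0.5446,-.0426,.1144],v[2])
cv2.imwrite("pics/w5c.png",cv2.resize(d["image"][100:220,20:340],None,fx=2.5,fy=2.5,interpolation=cv2.INTER_CUBIC))
E
```

```text
t 13.15 pos [ 0.5473 -0.0232  0.1142] F [-11.  -68.8   7.3] open 0.0113 shift [ 0.002  0.004 -0.196]
 twist 1 -0.008
 twist -1 1.992
```

View pics/w5c.png

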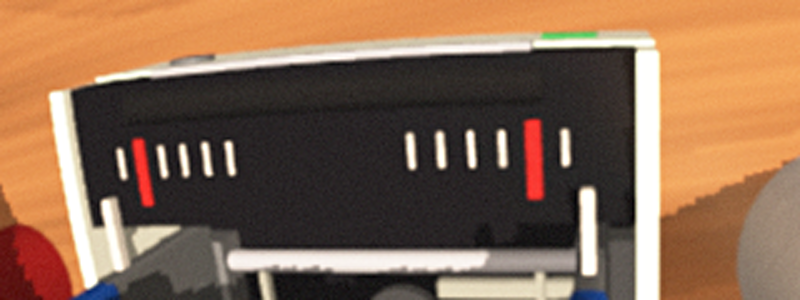

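I made a unit slip: 0.42 is 42 mm, not 4.2 mm, so the guide ran to its end stop. The wrist force reached about 70 N, below the 120 N limit, and the grip is still holding. I'll ease back now.

Emit:
send_rows(motion=[[[0, 0, -0.04], 0, 1], [[0, 0, -0.08], 0, 1], [[0, 0, -0.12], 0, 1], [[0, 0, -0.15], 0, 1], [[0, 0, -0.15], 0, 1], [[0, 0, -0.15], 0, 1]])

```text
clock: 13.75
position: [0.545, -0.0399, 0.1144]
tcp_rot: [0.716, -0.05, 0.058, -0.694]
wrist_force: [2.8, -8.3, -6.3]
opening: 0.0101
```

```bash
python3 - <<'E'
from h import *
import cv2
from plant import manip
d=wrist("w6"); v=np.load("v.npy"); M,s=go([0.5446,-.0426,.1144],v[2]); print(M.round(3),s["qvel"].round(3))
cv2.imwrite("pics/w6c.png",cv2.resize(d["image"][100:220,40:360],None,fx=2.5,fy=2.5,interpolation=cv2.INTER_CUBIC))
E
```

```text
t 13.8 pos [ 0.545  -0.0399  0.1143] F [ 2.8 -9.  -6.7] open 0.0102 shift [ 0.     0.    -0.027]
 twist 1 -0.009
 twist -1 1.991
[[ 0.988  0.008  0.152]
 [-0.152 -0.032  0.988]
 [ 0.012 -0.999 -0.031]] [-0.003  0.    -0.001  0.001  0.001 -0.001 -0.   ]
```

View pics/w6c.png

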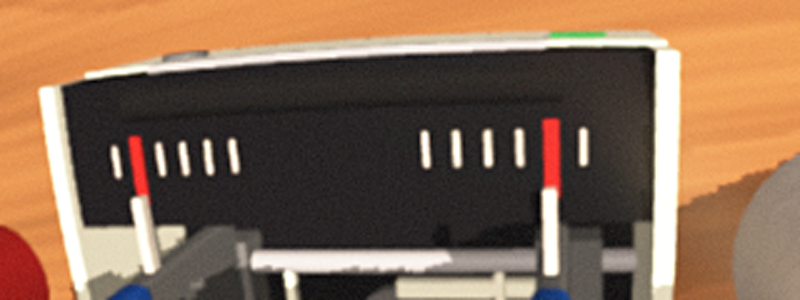

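Both pointers now lie on their red lines: left tip and line at x≈551, right tip x≈139 on its line at x≈141. One last check of the lid and the surroundings.

```bash
python3 - <<'E'
from h import *
from plant import viewer
import cv2
v=np.load("v.npy"); d=viewer.camera("side"); im=cv2.resize(d["image"][80:280,160:400],(720,600),interpolation=cv2.INTER_CUBIC)
q=[[-.2,-.09,.056],[-.2,-.09,0],[0,-.09,0]]
cv2.polylines(im,[((P(d,world(v,lid(1.31,q)))-[160,80])*3).astype(np.int32)],False,(0,255,0),1)
cv2.imwrite("pics/s3.png",im); go([0.545,-.0399,.1143])
E
```

```text
t 13.85 pos [ 0.545  -0.0399  0.1143] F [ 2.8 -9.3 -6.7] open 0.01 shift [ 0.  0. -0.]
```

View pics/s3.png

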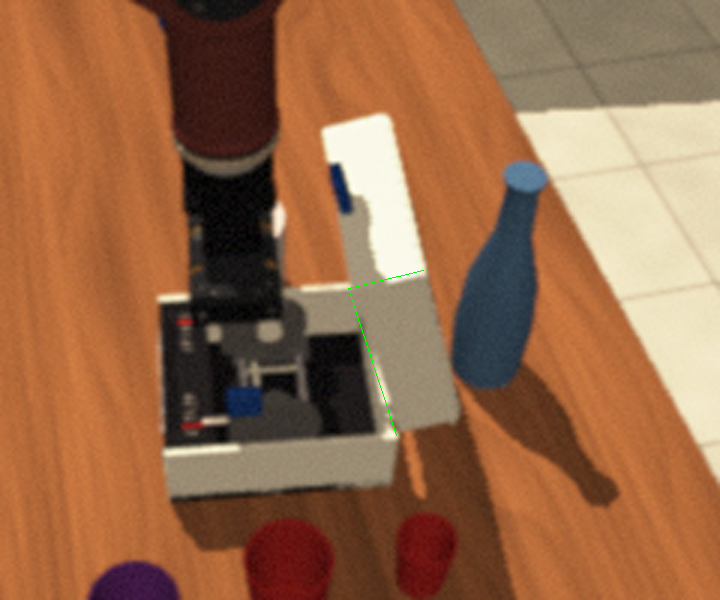

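The lid still stands on the 75° outline. The vase and cups have not moved, and the right pointer is on its line at (190,425).

```bash
python3 -c "
from plant import manip
print(manip.finish_job())"
```

```text
the job is handed in; nothing more can be done
None
```

The label printer is open and handed in: the lid stands by itself at about 75°, and the arm is still holding the roll guides apart with the pointers on the red lines.

- **Lid:** I raised it by its tab and let go. The side picture taken just before handing in still matched the 75° outline.
- **Guides:** I gripped the left tab and pulled. In the last wrist picture both pointers lay on their lines to within about 0.5 mm. The arm was still, gripping the 10 mm tab, with about 9 N of spring pull on it.
- **Fault on the way:** I mistyped one move (42 mm instead of 4.2 mm), and the guides ran into their end stop. The wrist force read about 70 N, against the limit of 120 N. I eased back straight away, but the gripper has been tilted by 1–2° since. The grip held.
- **Surroundings:** The vase and red cup had not moved in the last side picture. The roll was mostly hidden behind the arm there, but the arm never went near it.
- **Time:** It took about 14 s of the 48 s allowed.

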